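# Gauge a turned handle blank through a row of rings

## Task

Size the handle blank that lies on the green mat: take it from its cradle, lay it down lengthwise on the wooden rail of the ring gauge, behind the largest ring, and let go of it. Then take or push it afresh towards its rear end and slide it gently through the brass rings until a ring stops it. Leave it lying there with its nose against that ring; leave the other two blanks, the wax jar and the little cottage alone.

Things in the scene. Friction and masses are not known exactly. Their poses are not given: they have to be found in the camera images.
- gauge: Ring gauge, fixed: dark wooden base board 345 x 90 x 12 mm with a narrow wooden rail along it and four upright brass rings in a row over the rail at one end. Origin under the board at table height; x along the rail towards the smaller rings, z up. A 200 mm blank stops with its centre at x = -20 mm (40 mm blank), +10 mm (32 mm blank) or +40 mm (24 mm blank).
- gauge_groove (a point): Point on the bottom line of the rail's V groove, 50 mm above the table, at x = -75 mm, y = 0 of the gauge. Rail 18 mm wide, upright sides, x = -170 to +136 mm; groove sides slope only 20 degrees, a blank laid on it rolls to the middle. Its axis then lies 71.3 mm (40 mm blank), 67.0 mm (32 mm) or 62.8 mm (24 mm) above the table.
- gauge_ring1 (a point): Centre of the first, largest ring's entry face, at x = 50 mm of the gauge. The four entry faces are at x = 50, 80, 110, 140 mm, bores 44, 36, 28, 20 mm; rings 8 mm thick, wall 6 mm, the tallest reaches 100 mm above the table. A blank in the groove clears every ring wider than itself (2 mm or more all round) and stops flat against the first smaller one.
- mat: Thin green mat, 240 x 130 mm, flat on the table; origin at its centre. One of the three cradles, with its blank, stands on it within 25 mm of the centre: that is the blank to be gauged. The other two stand more than 130 mm away.
- blank40_center (a point): Handle blank, plain round wooden rod, thick, pale wood: 40 mm diameter, 200 mm long, about 160 g, ends alike (3 mm bevel). Point at its centre, x along the rod (either way). Starts level in a fixed cradle: two V rests 10 mm thick, 44 mm high, 62 mm wide, 70 mm either side of the middle, on a board 44 mm wide, 7 mm thick; axis 48 mm above the table; middle free for fingers.
- blank32_center (a point): Handle blank, plain round wooden rod, middle, browner wood: 32 mm diameter, 200 mm long, about 105 g, ends alike (3 mm bevel). Point at its centre, x along the rod (either way). Starts level in a fixed cradle: two V rests 10 mm thick, 44 mm high, 62 mm wide, 70 mm either side of the middle, on a board 44 mm wide, 7 mm thick; axis 43 mm above the table; middle free for fingers.
- blank24_center (a point): Handle blank, plain round wooden rod, slim, pale wood: 24 mm diameter, 200 mm long, about 60 g, ends alike (3 mm bevel). Point at its centre, x along the rod (either way). Starts level in a fixed cradle: two V rests 10 mm thick, 44 mm high, 62 mm wide, 70 mm either side of the middle, on a board 44 mm wide, 7 mm thick; axis 37 mm above the table; middle free for fingers.
- wax_jar_center (a point): Bystander: jar of wax with steel cap, 60 mm across, 60 mm high, loose; point at its centre, 30 mm above the table.
- cottage_center (a point): Bystander: little carved wooden cottage with a red roof, about 60 x 60 x 85 mm, loose; point 30 mm above its underside.
Mind the look-alikes: they are no part of the job. Leave any black, blue or turquoise look-alike of the part that bears blank24_center alone.

How it is judged:
On the way, in this order (a step that is already met when the one before it is completed fails the run):
1. the blank from the mat lies released and still in the groove of the rail, its centre over the rail and its whole length short of the first ring (((x of blank40_center in the frame of gauge between -0.165 and -0.051 m and y of blank40_center in the frame of gauge between -0.005 and 0.005 m and z of blank40_center in the frame of gauge between 0.0662836 and 0.0762836 m and angle between the x axis of blank40_center and the x axis of gauge, either way round below 0.1 rad and contact force between blank40 and the fingers below 0.1 N and linear speed of blank40 below 0.02 m/s and horizontal distance between each of blank32_center, blank24_center and mat above 0.12 m) or (x of blank32_center in the frame of gauge between -0.165 and -0.051 m and y of blank32_center in the frame of gauge between -0.005 and 0.005 m and z of blank32_center in the frame of gauge between 0.0620268 and 0.0720268 m and angle between the x axis of blank32_center and the x axis of gauge, either way round below 0.1 rad and contact force between blank32 and the fingers below 0.1 N and linear speed of blank32 below 0.02 m/s and horizontal distance between each of blank40_center, blank24_center and mat above 0.12 m) or (x of blank24_center in the frame of gauge between -0.165 and -0.051 m and y of blank24_center in the frame of gauge between -0.005 and 0.005 m and z of blank24_center in the frame of gauge between 0.0577701 and 0.0677701 m and angle between the x axis of blank24_center and the x axis of gauge, either way round below 0.1 rad and contact force between blank24 and the fingers below 0.1 N and linear speed of blank24 below 0.02 m/s and horizontal distance between each of blank40_center, blank32_center and mat above 0.12 m))), for 0.2 s.
2. the blank's nose is in the first ring or beyond, and the fingers move it from a place more than 40 mm from its middle (((x of blank40_center in the frame of gauge between -0.045 and -0.01 m and y of blank40_center in the frame of gauge between -0.006 and 0.006 m and z of blank40_center in the frame of gauge between 0.0652836 and 0.0772836 m and angle between the x axis of blank40_center and the x axis of gauge, either way round below 0.1 rad and contact force between blank40 and the fingers above 0.1 N and distance between the grasp point and blank40_center above 0.04 m) or (x of blank32_center in the frame of gauge between -0.045 and 0.02 m and y of blank32_center in the frame of gauge between -0.006 and 0.006 m and z of blank32_center in the frame of gauge between 0.0610268 and 0.0730268 m and angle between the x axis of blank32_center and the x axis of gauge, either way round below 0.1 rad and contact force between blank32 and the fingers above 0.1 N and distance between the grasp point and blank32_center above 0.04 m) or (x of blank24_center in the frame of gauge between -0.045 and 0.05 m and y of blank24_center in the frame of gauge between -0.006 and 0.006 m and z of blank24_center in the frame of gauge between 0.0567701 and 0.0687701 m and angle between the x axis of blank24_center and the x axis of gauge, either way round below 0.1 rad and contact force between blank24 and the fingers above 0.1 N and distance between the grasp point and blank24_center above 0.04 m))), for 0.05 s.
At the end, for the whole second after the job is handed in: The blank from the mat rests released in the rail groove (axis within 5 mm of its place, within 0.1 rad of the rail), through every ring wider than itself, its nose within 5 mm of the ring that stops it; the other blanks are still away from the mat (((x of blank40_center in the frame of gauge between -0.025 and -0.015 m and y of blank40_center in the frame of gauge between -0.005 and 0.005 m and z of blank40_center in the frame of gauge between 0.0662836 and 0.0762836 m and angle between the x axis of blank40_center and the x axis of gauge, either way round below 0.1 rad and contact force between blank40 and the fingers below 0.1 N and linear speed of blank40 below 0.02 m/s and horizontal distance between each of blank32_center, blank24_center and mat above 0.12 m) or (x of blank32_center in the frame of gauge between 0.005 and 0.015 m and y of blank32_center in the frame of gauge between -0.005 and 0.005 m and z of blank32_center in the frame of gauge between 0.0620268 and 0.0720268 m and angle between the x axis of blank32_center and the x axis of gauge, either way round below 0.1 rad and contact force between blank32 and the fingers below 0.1 N and linear speed of blank32 below 0.02 m/s and horizontal distance between each of blank40_center, blank24_center and mat above 0.12 m) or (x of blank24_center in the frame of gauge between 0.035 and 0.045 m and y of blank24_center in the frame of gauge between -0.005 and 0.005 m and z of blank24_center in the frame of gauge between 0.0577701 and 0.0677701 m and angle between the x axis of blank24_center and the x axis of gauge, either way round below 0.1 rad and contact force between blank24 and the fingers below 0.1 N and linear speed of blank24 below 0.02 m/s and horizontal distance between each of blank40_center, blank32_center and mat above 0.12 m))); the robot touches nothing.
It fails at once if a blank that is not the one to be gauged moved more than 30 mm (distance of each of blank40_center, blank32_center from where it was at the start of the episode above 0.03 m or distance of each of blank40_center, blank24_center from where it was at the start of the episode above 0.03 m or distance of each of blank32_center, blank24_center from where it was at the start of the episode above 0.03 m).
It fails at once if the wax jar or the cottage moved more than 30 mm (distance of any of wax_jar_center, cottage_center from where it was at the start of the episode above 0.03 m).
It fails at once if a blank pressed against the gauge with more than 60 N (contact force between any of blank40, blank32, blank24 and gauge above 60 N).
It also fails if it takes over 45 s, if anything falls off the work surface, if the arm or the gripper's body presses on something with over 40 N, if the wrist force passes 120 N, or if a joint passes its speed limit or range.

## Robot

A 7-joint arm with a two-finger parallel gripper is mounted at the origin on the work surface. World frame = base frame: x ahead of the robot, y to its left, z up, the work surface at z = 0. Lengths are in m, angles in rad, forces in N, time in s.
With the tool pointing down it reaches from about 0.375 to 0.925 m from the base axis. Payload 3.1 kg.
Tool frame: the origin (TCP) lies on the centre line of the jaws, within the pads' length; the fingertips stand ctrl.finger_overhang ahead of it and the grasp point (between the pads) lies 5 mm behind it (ctrl.finger_overhang is the distance from the TCP to the fingertips, in m); z points along the fingers, y is the direction in which the jaws open and shut (so a half turn about z gives the same grasp; the last joint's range is limited). The gripper opens to 85 mm and grips with 20 to 120 N. Pads are 22 mm wide; open, the fingers measure 114 mm over their backs; the gripper's body (76 mm by 85 mm) begins 54 mm behind the grasp point. The pads swing forward as they close: fully open they stand 13 mm farther back than shut.
Start: joints at [-1.372, 0.383, 0.044, 1.598, -0.018, 1.161, -0.05], TCP at [0.19, 0.622, 0.245] pointing down, gripper open.
Joint ranges: [-2.61, 2.61], [-0.41, 2.15], [-1.48, 1.57], [0, 2.5], [-1.57, 4.71], [0.05, 1.97], [-2.85, 2.85]. Speed limits (rad/s): [2.79, 2.79, 3.14, 3.14, 3.14, 3.14, 3.14].

## Interface

Orientations are given as a rotation vector (axis times angle).
In Python, from plant import ctrl gives the robot as it stands.
- The arm moves only by the tool send_rows, never from a script. Its argument "moves" is a list of rows, each a list of 7 numbers: the opening, from 0 (shut) to 1 (fully open), then the shift along the tool's x, y, z in m, then the turn, a rotation vector about the tool's x, y, z in rad. A call has exactly 5 rows; each row is the pose to reach, as a shift and turn from the pose commanded when the call began, along the tool's axes at that moment; what a row does not reach only later rows make up. A row lasts 1/8 s, in which the tool goes at most 62.5 mm and 10.7 degrees, less where a joint would pass 70% of its speed; a pose out of reach is approached as far as the arm can. A call with a gripper value outside its range is refused whole. The fingers move at their own pace and stop on an object; "squeeze" is the grip in N (left out, the last holds). Time passes only in rows, so rows that repeat a pose let the fingers close, or fill a call up. It gives the time, the measured TCP pose, the force and the opening at its end, in the units of the state.
- ctrl.read_state(): the state, without advancing time (a new reading comes with each control period).
- ctrl.get_image(name): name is "scene" or "top" or "wrist"; returns a dict with "img" (420x560x3 uint8, red, green, blue), "range_z" (420x560 float32, m along the optical axis (not along the pixel's ray), 0 where there is no reading), "fx", "fy", "cx", "cy" (pixels), "camera_from_world" (4x4, takes a point from world to camera coordinates); the wrist camera has in their place "tool_from_camera" (4x4, takes a point from camera to tool coordinates, whose origin is the TCP and whose axes are the flange's). Camera axes: x right, y down, z forward; pixel columns grow to the right and rows downward; lengths in m; the calibration is good to about 2 mm. A picture is of the moment at which its call begins: read the wrist's pose just before it.
- ctrl.job_done(): hands the job in, once; it reports no verdict.
Trained networks look in the newest picture that a camera, given by its name, has taken for a name from the list of things; names that differ only in an ending like _2 or _b are one class to them, and where a whole thing is asked for, a point or a joint stands for the part that bears it (a point fixed in the world has none). Each returns a list of dicts, best first, with "conf" (0 to 1); they miss things now and then, are a little off and sometimes report something else, mostly with a low value. They report only what shows in the picture. A call takes as long as a camera call. They do not tell look-alikes from the thing itself.
- ctrl.silhouettes(camera, query): "mask" (420x560 bool, what is visible of it) and "point" ([column, row] in pixels, amid what is visible of it).
- ctrl.mark_of(camera, query): "point" ([column, row] in pixels: a listed point, or the origin of a listed thing).
The state is a dict: "t": time; "q": joint angles; "joint_vel": joint speeds; "effort": joint torques, N m; "tool_pos": TCP position; "tcp_rot": TCP orientation; "force": force on the tool from outside, world axes, zero at the start; "torque": the same for the moment, N m; "gripper_width": opening from 0.0 (shut) to 1.0 (fully open).
Only numpy, scipy, OpenCV 4.12 (cv2) and the standard library are available. Lean on these libraries where they do the work, as an engineer would, in place of code of your own. Each camera call takes 0.05 s, during which the arm holds its last target.

## Working session

There is one attempt and no reset: what is moved stays moved. The work goes in short steps, Python scripts to look and compute and a tool call to move; the robot and the scene stay as the last step left them, time stands still between calls to the robot, and variables do not carry over. Pictures are saved under pics/ and viewed, and the job is handed in when it is done.

Besides the shell and the picture viewer there is one more tool, called after "Call:" by a JSON object that holds its "op" and its "data", one argument or row to a line. send_rows: Moves the arm, as the interface text tells. Its arguments: {"type":"object","properties":{"moves":{"type":"array"},"squeeze":{"type":"number"}},"required":["moves"]}

```bash
mkdir -p pics
cat > h.py <<'E'
import numpy as np, cv2
from scipy.spatial.transform import Rotation as R
from plant import ctrl
def save(im,n): cv2.imwrite('pics/'+n,im[:,:,::-1])
def cloud(d,T=None):
    z=d['range_z']; v,u=np.mgrid[:z.shape[0],:z.shape[1]]
    P=np.stack([(u-d['cx'])/d['fx']*z,(v-d['cy'])/d['fy']*z,z,np.ones_like(z)],-1)
    if T is None: T=np.linalg.inv(d['camera_from_world'])
    W=P@T.T; W=W[...,:3]; W[z<=0]=np.nan; return W
def tool():
    s=ctrl.read_state(); M=np.eye(4); M[:3,:3]=R.from_rotvec(s['tcp_rot']).as_matrix(); M[:3,3]=s['tool_pos']; return s,M
E
python3 - <<'E'
from h import *
s,M=tool(); print(s,M,ctrl.finger_overhang)
for n in ['scene','top']:
    d=ctrl.get_image(n); save(d['img'],n+'0.png'); W=cloud(d); np.save(n+'W.npy',W)
    for q in ['gauge','mat','blank40_center','blank32_center','blank24_center','wax_jar_center','cottage_center','gauge_groove','gauge_ring1']:
        for r in ctrl.mark_of(n,q)[:4]:
            p=np.round(r['point']).astype(int); w=W[min(max(p[1],0),419),min(max(p[0],0),559)]
            print(n,q,round(r['conf'],2),p,np.round(w,3))
E
```

```text
{'t': 0.0, 'q': array([-1.37178664,  0.38387475,  0.04382756,  1.59961334, -0.01791436,
        1.16117349, -0.04988878]), 'joint_vel': array([ 0.00126525, -0.00061422, -0.00240796,  0.00247775,  0.00071529,
        0.00035906, -0.00169041]), 'effort': array([ 3.52528605e-05, -4.33465469e+01,  1.02487162e+00, -2.49513245e+01,
        1.07286964e-02,  1.15245677e-02, -7.65716834e-06]), 'tool_pos': array([0.18983425, 0.62069966, 0.24384308]), 'tcp_rot': array([-0.46433763, -3.10681554,  0.00418302]), 'force': array([-0.19600276, -0.43673103,  0.8067205 ]), 'torque': array([-0.02157246, -0.03906361, -0.06692707]), 'gripper_width': 0.9980749111173579} [[-9.56300944e-01  2.92383434e-01 -6.57275884e-04  1.89834252e-01]
 [ 2.92384144e-01  9.56297433e-01 -2.59456165e-03  6.20699663e-01]
 [-1.30055604e-04 -2.67335880e-03 -9.99996418e-01  2.43843076e-01]
 [ 0.00000000e+00  0.00000000e+00  0.00000000e+00  1.00000000e+00]] 0.014
scene gauge 0.76 [354 214] [0.561 0.092 0.034]
scene mat 0.56 [204 260] [ 0.447 -0.302  0.007]
scene blank40_center 0.67 [220 305] [ 0.601 -0.336  0.064]
scene blank32_c
[... 598 characters left out ...]
 mat 0.67 [356 220] [ 0.438 -0.294  0.052]
top blank40_center 0.8 [367 169] [ 0.589 -0.324  0.069]
top blank32_center 0.72 [355 220] [ 0.437 -0.291  0.052]
top blank32_center 0.71 [146 233] [0.387 0.325 0.066]
top blank24_center 0.93 [359 223] [ 0.429 -0.303  0.053]
top blank24_center 0.87 [357 304] [ 0.188 -0.301  0.029]
top blank24_center 0.7 [449 254] [ 0.342 -0.58   0.023]
top blank24_center 0.69 [236 247] [0.352 0.063 0.028]
top wax_jar_center 0.96 [120 186] [0.525 0.409 0.063]
top cottage_center 0.9 [309 138] [ 0.676 -0.149  0.083]
top cottage_center 0.34 [120 188] [0.519 0.409 0.063]
top gauge_groove 0.58 [244 178] [0.556 0.042 0.06 ]
top gauge_ring1 0.62 [206 180] [0.549 0.156 0.053]
```

View pics/scene0.png

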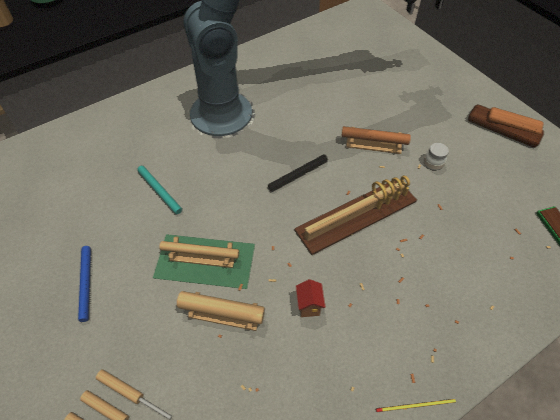

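View pics/top0.png

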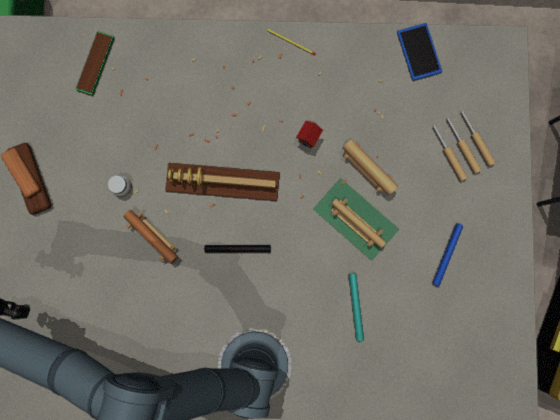

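The slim pale rod on the mat is at top (359,223) and scene (198,246). It could be confused with the thick pale rod at top (367,169), the brown rod (150,235), the black (236,247), turquoise (357,304) or blue (449,254) rods. I choose the one on the mat, and will measure it and the gauge closely.

Run:
```python
from h import *
def axis(P):
    c=P.mean(0); u,s,v=np.linalg.svd(P-c); a=v[0]; t=(P-c)@a; lo,hi=np.percentile(t,[0.5,99.5]); return c+a*(lo+hi)/2,a,hi-lo
for n in ['top','scene']:
    d=ctrl.get_image(n); W=cloud(d)
    x,y,z=W[...,0],W[...,1],W[...,2]
    ms=[m for m in ctrl.silhouettes(n,'blank24_center')]
    for m in ms:
        P=W[m['mask']&np.isfinite(z)]; 
        c,a,L=axis(P); print(n,round(m['conf'],2),m['point'],np.round(c,4),np.round(a,3),'yaw',np.round(np.arctan2(a[1],a[0]),3),'L',round(L,3),'zpct',np.round(np.percentile(P[:,2],[5,50,80,95]),4),len(P))
    # gauge rail
    m=(abs(x-0.555)<.1)&(y>-.12)&(y<.28)&(z>.04)
    P=W[m]; 
    print('gauge z>.04', np.round(P.min(0),3),np.round(P.max(0),3),len(P))
    r=P[(P[:,2]<.062)&(P[:,1]<.09)]
    (vx,vy,x0,y0)=cv2.fitLine(r[:,:2].astype(np.float32),cv2.DIST_HUBER,0,.01,.01).ravel()
    print('rail dir',vx,vy,'pt',x0,y0,'zmed',np.percentile(r[:,2],[10,50,90]),'ends y',r[:,1].min(), 'resid std',np.std((r[:,0]-x0)*vy-(r[:,1]-y0)*vx))
    for h in np.arange(.07,.1,.01):
        q=P[(P[:,2]>h)]; print(h,np.round(np.percentile(q[:,0],[2,50,98]),4),np.round(np.percentile(q[:,1],[2,98]),4),len(q))
    m=(abs(x-0.555)<.09)&(y>-.15)&(y<.30)&(z>.007)&(z<.02); b=W[m]
    print('board rect',cv2.minAreaRect((b[:,:2]*1000).astype(np.float32)))
    c0=d['img']; 
    s=c0[180:270,300:420] if n=='top' else c0[215:300,130:280]
    save(cv2.resize(s,None,fx=5,fy=5,interpolation=cv2.INTER_CUBIC),'crop_'+n+'.png')
```

```text
top 0.92 [449.6, 255.6] [ 0.3412 -0.5748  0.0222] [-0.927  0.375 -0.002] yaw 2.757 L 0.195 zpct [0.0136 0.0226 0.0258 0.0285] 480
top 0.79 [356.8, 305.8] [ 0.1799 -0.2985  0.0206] [-0.992 -0.128  0.019] yaw -3.013 L 0.196 zpct [0.0017 0.022  0.0262 0.0297] 580
top 0.75 [357.3, 222.8] [ 0.4295 -0.3007  0.0466] [-0.649 -0.761 -0.01 ] yaw -2.277 L 0.195 zpct [0.038  0.0476 0.0514 0.055 ] 517
top 0.71 [232.7, 249.1] [0.3473 0.0618 0.0225] [-0.016  1.    -0.007] yaw 1.587 L 0.195 zpct [0.0151 0.0226 0.0265 0.03  ] 500
gauge z>.04 [ 0.53  -0.048  0.04 ] [0.585 0.268 0.106] 892
rail dir 0.07039664 0.9975191 pt 0.5463022 0.020716589 zmed [0.04738789 0.05231671 0.05714586] ends y -0.0476617860282679 resid std 0.006165768232996885
0.07 [0.5323 0.5576 0.5809] [0.1695 0.2658] 162
0.08 [0.5323 0.5569 0.5798] [0.1696 0.2372] 111
0.09 [0.5396 0.557  0.5755] [0.1695 0.2069] 51
board rect ((554.9058837890625, 75.05387878417969), (179.84898376464844, 448.7110595703125), 0.06470594555139542)
scene 0.79 [298.9, 172.2] [0.3527 0.0584 0.0194] [ 0.006 -1.    -0.007] yaw -1.564 L 0.196 zpct [0.0086 0.0207 0
[... 185 characters left out ...]
-0.3018  0.0208] [ 0.992  0.124 -0.005] yaw 0.125 L 0.199 zpct [0.0134 0.0213 0.0237 0.026 ] 479
scene 0.57 [202.7, 245.7] [ 0.434  -0.304   0.0446] [ 0.649  0.761 -0.009] yaw 0.864 L 0.198 zpct [0.0352 0.0459 0.0487 0.0508] 757
gauge z>.04 [ 0.529 -0.052  0.04 ] [0.586 0.266 0.103] 1175
rail dir 0.06789186 0.9976927 pt 0.5483451 0.017459529 zmed [0.04716302 0.05123416 0.05439373] ends y -0.052026217434187394 resid std 0.006314468548089453
0.07 [0.5344 0.5656 0.5839] [0.1672 0.2637] 210
0.08 [0.5361 0.5623 0.5811] [0.1667 0.2352] 133
0.09 [0.5391 0.5597 0.5796] [0.1661 0.2037] 60
board rect ((552.2006225585938, 109.96664428710938), (346.34002685546875, 120.22783660888672), 88.74471282958984)
```

View pics/crop_top.png

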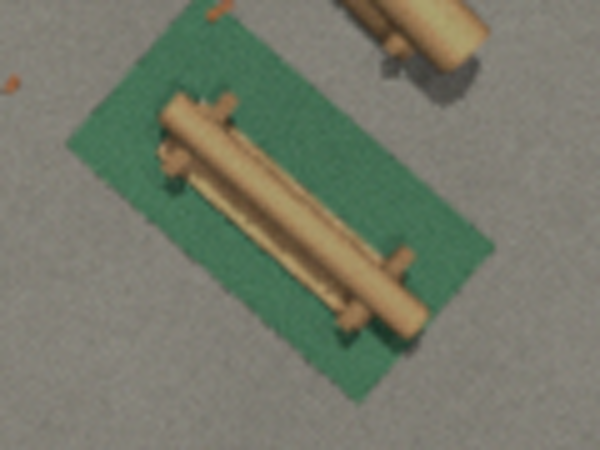

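The crop shows a slim pale rod, cradled on the green mat. It is 195–198 mm long with its top at about 49–51 mm, which matches blank24. Its centre is at about (0.432, -0.302) with a yaw of 0.864. Next is a move helper, then the trip over the gauge.

```bash
cat >> h.py <<'E'
def plan(x,y,z,yawy=None):
    """world target -> tool-axis shift and turn; yawy = world yaw of tool y, tool pointing straight down"""
    s,M=tool(); Rm=M[:3,:3]
    if yawy is None: yawy=np.arctan2(Rm[1,1],Rm[0,1])
    yv=np.array([np.cos(yawy),np.sin(yawy),0]); zv=np.array([0,0,-1.]); xv=np.cross(yv,zv)
    Rt=np.stack([xv,yv,zv],1)
    d=Rm.T@(np.array([x,y,z])-M[:3,3]); r=R.from_matrix(Rm.T@Rt).as_rotvec()
    print('t',round(s['t'],2),'pos',np.round(M[:3,3],4),'yawy',round(float(np.arctan2(Rm[1,1],Rm[0,1])),4),'shift',np.round(d,4),'turn',np.round(r,4),'rows>=',max(np.linalg.norm(d)/.0625,np.linalg.norm(r)/.186))
E
python3 -c "
from h import *
plan(.40,.45,.245,.55); plan(.43,.42,.245,.5)"
```

```text
t 1.2 pos [0.1901 0.6216 0.2453] yawy 1.274 shift [-0.2509 -0.1027  0.0003] turn [-1.00e-04  0.00e+00  7.24e-01] rows>= 4.337536163792647
t 1.2 pos [0.1901 0.6216 0.2453] yawy 1.274 shift [-0.2884 -0.1226  0.0003] turn [-1.00e-04  0.00e+00  7.74e-01] rows>= 5.01341666879227
```

Call:
{"op": "send_rows", "data": {
  "moves": [
    [1,-0.05,-0.02,0,0,0,0.145],
    [1,-0.1,-0.041,0,0,0,0.29],
    [1,-0.15,-0.062,0,0,0,0.435],
    [1,-0.2,-0.082,0,0,0,0.58],
    [1,-0.25,-0.103,0,0,0,0.725]
  ]
}}

```text
t: 1.82
tool_pos: [0.4003, 0.4489, 0.2455]
tcp_rot: [-1.542, -2.737, -0.001]
force: [0.5, 0.2, -1.0]
gripper_width: 1.001
```

```bash
python3 -c "
from h import *
plan(.53,.18,.245,-.1); print(ctrl.read_state()['q'])"
```

```text
t 1.82 pos [0.4003 0.4489 0.2455] yawy 0.5445 shift [-0.2973 -0.0283  0.0004] turn [ 5.000e-04 -6.000e-04  6.445e-01] rows>= 4.77754741638832
[-1.13834462  0.29500267  0.27281351  1.73036779 -0.08707585  1.12728097
 -0.29488964]
```

Call:
{"op": "send_rows", "data": {
  "moves": [
    [1,-0.059,-0.006,0,0,0,0.128],
    [1,-0.118,-0.011,0,0,0,0.256],
    [1,-0.178,-0.017,0,0,0,0.384],
    [1,-0.237,-0.023,0,0,0,0.512],
    [1,-0.297,-0.028,0,0,0,0.64]
  ]
}}

```text
t: 2.45
tool_pos: [0.5308, 0.1805, 0.2457]
tcp_rot: [-2.324, -2.114, -0.002]
force: [0.7, -0.2, 0.3]
gripper_width: 1.001
```

Run:
```python
from h import *
s,M=tool(); d=ctrl.get_image('wrist'); print(d['tool_from_camera'])
save(d['img'],'w1.png'); W=cloud(d,M@d['tool_from_camera']); np.savez('w1.npz',W=W,img=d['img'])
plan(.50,-.10,.245,-.6); print(s['q'])
```

```text
[[ 1.09896280e-03 -9.47802973e-01 -3.18854696e-01  8.16083452e-02]
 [ 9.99999323e-01  1.16386834e-03 -1.30335735e-05 -2.54312549e-04]
 [ 3.83458147e-04 -3.18854466e-01  9.47803610e-01 -1.28623145e-01]
 [ 0.00000000e+00  0.00000000e+00  0.00000000e+00  1.00000000e+00]]
t 2.5 pos [0.5351 0.1689 0.2463] yawy -0.1114 shift [-0.2711 -0.005   0.0027] turn [0.0067 0.004  0.4886] rows>= 4.338622105621836
[-0.85640434  0.22904296  0.52321415  1.83726263 -0.12785424  1.10737225
 -0.38194053]
```

View pics/w1.png

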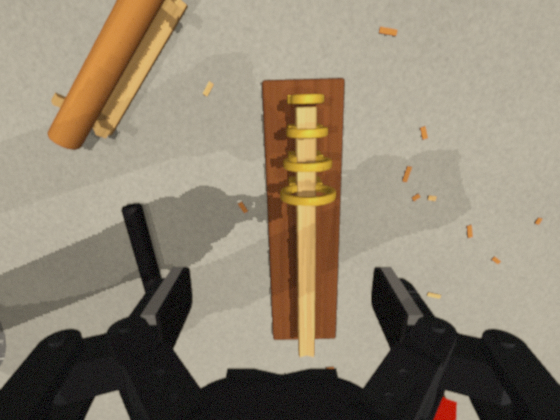

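The wrist view shows the rail from about (306,355) up to (306,105), with the rings at rows 195, 163, 131 and 99. I'll fit the gauge pose from this.

Run:
```python
from h import *
f=np.load('w1.npz'); W=f['W']; x,y,z=W[...,0],W[...,1],W[...,2]
v,u=np.mgrid[:420,:560]
roi=(u>255)&(u<350)&(v>70)&(v<365)
table=(u>180)&(u<260)&(v>200)&(v<260); print('table z',np.nanmedian(z[table]))
b=roi&(z<.025)&(z>.006); B=W[b]; r=cv2.minAreaRect((B[:,:2]*1000).astype(np.float32)); print('board',r,np.median(B[:,2]))
m=roi&(z>.04)&(z<.062)&(v>205); P=W[m]
print('rail',len(P),np.percentile(P[:,2],[5,50,95]))
# row by row centre
C=[]
for i in range(210,355):
    q=W[i][m[i]]
    if len(q)>5: C.append(((q[:,0].min()+q[:,0].max())/2,np.median(q[:,1]),np.ptp(q[:,0]),np.median(q[:,2])))
C=np.array(C); k=np.polyfit(C[:,1],C[:,0],1); print('x=k*y+c',k,'width',np.median(C[:,2]),'y rng',C[:,1].min(),C[:,1].max(),'z',np.median(C[:,3]),'std',np.std(C[:,0]-np.polyval(k,C[:,1])))
t=roi&(z>.065); T=W[t]
for y0 in np.arange(.16,.28,.004):
    q=T[(T[:,1]>=y0)&(T[:,1]<y0+.004)]
    if len(q): print(round(y0,3),len(q),np.round([q[:,2].max(),q[:,0].min(),q[:,0].max(),(q[:,0].min()+q[:,0].max())/2],4))
```

```text
table z -4.331436029827995e-05
board ((552.0993041992188, 110.7240982055664), (344.3460388183594, 90.23959350585938), 86.12869262695312) 0.011819963243645648
rail 2690 [0.04938261 0.05145486 0.05345032]
x=k*y+c [0.06926173 0.54431922] width 0.019996809894443968 y rng -0.04948234775733967 0.1465579137598622 z 0.051425703604532635 std 0.0001492699188840843
0.164 15 [0.097  0.5637 0.582  0.5728]
0.168 188 [0.1    0.5284 0.5821 0.5553]
0.172 288 [0.1003 0.5285 0.5831 0.5558]
0.176 69 [0.0982 0.5289 0.5511 0.54  ]
0.196 101 [0.0915 0.536  0.5804 0.5582]
0.2 209 [0.0916 0.5342 0.5811 0.5577]
0.204 146 [0.0922 0.5345 0.5797 0.5571]
0.224 20 [0.0829 0.5586 0.5788 0.5687]
0.228 170 [0.0839 0.5407 0.5788 0.5597]
0.232 172 [0.0839 0.5409 0.579  0.56  ]
0.236 13 [0.0771 0.5413 0.5522 0.5468]
0.256 81 [0.0753 0.5489 0.576  0.5624]
0.26 139 [0.0758 0.5481 0.5761 0.5621]
0.264 48 [0.0751 0.5484 0.5719 0.5601]
```

Call:
{"op": "send_rows", "data": {
  "moves": [
    [1,-0.054,-0.001,0,0,0,0.098],
    [1,-0.108,-0.002,0,0,0,0.195],
    [1,-0.162,-0.003,0.001,0,0,0.293],
    [1,-0.216,-0.004,0.001,0,0,0.39],
    [1,-0.27,-0.005,0.002,0,0,0.488]
  ]
}}

```text
t: 3.12
tool_pos: [0.5005, -0.0877, 0.2437]
tcp_rot: [2.765, 1.492, 0.002]
force: [1.3, 0.5, -0.1]
gripper_width: 1.0
```

Run:
```python
from h import *
s,M=tool(); d=ctrl.get_image('wrist')
save(d['img'],'w2.png'); W=cloud(d,M@d['tool_from_camera']); np.savez('w2.npz',W=W,img=d['img'])
plan(.432,-.302,.15,-.706); print(s['q'])
```

```text
t 3.17 pos [ 0.4985 -0.0976  0.244 ] yawy -0.5954 shift [-0.2062  0.0593  0.0949] turn [0.0036 0.0034 0.1105] rows>= 3.7534906701301156
[-0.60700063  0.12746199  0.75879022  1.9653855  -0.10003453  1.0843275
 -0.38680562]
```

View pics/w2.png

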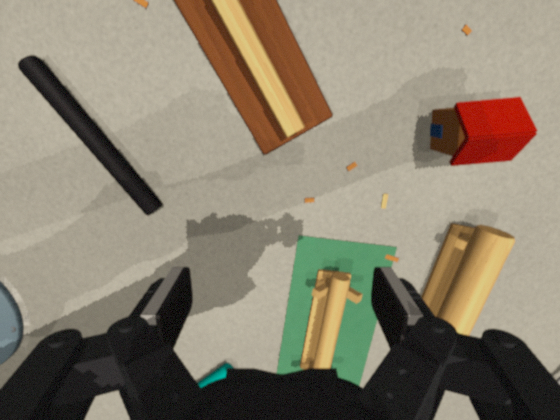

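The wrist view shows the rod's near end on the mat at about (338,275) to (322,370). I'll fit its axis from the wrist depth while moving closer.

Run:
```python
from h import *
f=np.load('w2.npz'); W=f['W']; x,y,z=W[...,0],W[...,1],W[...,2]
v,u=np.mgrid[:420,:560]
roi=(u>295)&(u<365)&(v>262)&(v<368)
a=np.array([.649,.761]); n=np.array([.761,-.649])
P=W[roi&(z>.032)]; 
k=cv2.fitLine(P[:,:2].astype(np.float32),cv2.DIST_HUBER,0,.01,.01).ravel(); print(k)
for t in np.arange(-.06,.12,.015):
    c=np.array([.432,-.302]); tt=(P[:,:2]-c)@a; q=P[(tt>t)&(tt<t+.015)]
    if len(q)>20:
        s=(q[:,:2]-c)@n; r=q[:,2]>.0462; print(round(t,3),len(q),'n range',np.round([s.min(),s.max(),s[r].mean()],4),'zmax',np.percentile(q[:,2],98).round(4),'tmax',((q[:,:2]-c)@a).max().round(4))
plan(.432,-.302,.15,-.706)
```

```text
[ 0.6623603   0.74918544  0.45748705 -0.26852307]
-0.045 77 n range [-0.0124  0.01   -0.0012] zmax 0.0494 tmax -0.0301
-0.03 168 n range [-0.0123  0.0097 -0.001 ] zmax 0.0496 tmax -0.0151
-0.015 166 n range [-0.0124  0.0099 -0.0007] zmax 0.0496 tmax -0.0002
0.0 181 n range [-0.0124  0.0101 -0.0007] zmax 0.0496 tmax 0.015
0.015 177 n range [-0.0122  0.0101 -0.0011] zmax 0.0495 tmax 0.0299
0.03 190 n range [-0.0123  0.0102 -0.0004] zmax 0.0494 tmax 0.045
0.045 201 n range [-0.0123  0.0101 -0.0005] zmax 0.0495 tmax 0.06
0.06 377 n range [-0.0309  0.0314 -0.0008] zmax 0.0493 tmax 0.075
0.075 323 n range [-0.0309  0.0305 -0.0007] zmax 0.0495 tmax 0.0899
0.09 205 n range [-0.0116  0.01   -0.0003] zmax 0.0489 tmax 0.0976
t 3.17 pos [ 0.4985 -0.0976  0.244 ] yawy -0.5954 shift [-0.2062  0.0593  0.0949] turn [0.0036 0.0034 0.1105] rows>= 3.7534906701301156
```

Call:
{"op": "send_rows", "data": {
  "moves": [
    [1,-0.05,0.015,0.02,0,0,0.028],
    [1,-0.1,0.03,0.04,0,0,0.055],
    [1,-0.15,0.045,0.06,0,0,0.083],
    [1,-0.2,0.06,0.08,0,0,0.11],
    [1,-0.203,0.06,0.095,0,0,0.11]
  ]
}}

```text
t: 3.8
tool_pos: [0.4373, -0.2939, 0.1481]
tcp_rot: [2.844, 1.328, -0.003]
force: [-0.4, 0.6, -0.4]
gripper_width: 1.004
```

Run:
```python
from h import *
s,M=tool(); d=ctrl.get_image('wrist')
save(d['img'],'w3.png'); W=cloud(d,M@d['tool_from_camera']); np.savez('w3.npz',W=W,img=d['img'])
plan(.432,-.302,.032,-.706); print(s['q'])
```

```text
t 3.85 pos [ 0.4371 -0.2906  0.146 ] yawy -0.6935 shift [-0.0118  0.0037  0.114 ] turn [-0.003   0.0024  0.0125] rows>= 1.8353771355932536
[-0.20357327  0.35474812  0.83820007  2.01044868 -0.3285129   0.91382837
  0.11039622]
```

View pics/w3.png

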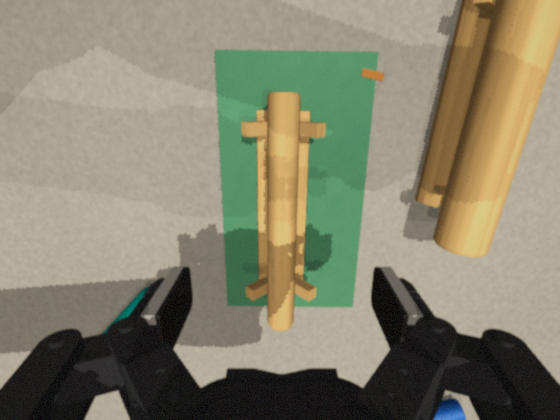

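Run:
```python
from h import *
f=np.load('w3.npz'); W=f['W']; x,y,z=W[...,0],W[...,1],W[...,2]
v,u=np.mgrid[:420,:560]
roi=(u>230)&(u<340)&(v>80)&(v<345)
a=np.array([.649,.761]); n=np.array([.761,-.649]); c=np.array([.432,-.302])
P=W[roi&(z>.032)]; tt=(P[:,:2]-c)@a; print('t ends',tt.min(),tt.max())
for t in np.arange(-.1,.1,.02):
    q=P[(tt>t)&(tt<t+.02)]
    if len(q)>20:
        s=(q[:,:2]-c)@n; print(round(t,3),len(q),'n mid',np.round([s.min(),s.max()],4),((s.min()+s.max())/2).round(4),'zmax',np.percentile(q[:,2],98).round(4))
plan(.432,-.302,.032,-.706)
```

```text
t ends -0.10373431331800326 0.09640330384738091
-0.1 488 n mid [-0.012   0.0108] -0.0006 zmax 0.0494
-0.08 1116 n mid [-0.0316  0.0299] -0.0009 zmax 0.0491
-0.06 564 n mid [-0.0119  0.0113] -0.0003 zmax 0.0494
-0.04 609 n mid [-0.0118  0.0112] -0.0003 zmax 0.0494
-0.02 650 n mid [-0.0117  0.0114] -0.0002 zmax 0.0495
0.0 714 n mid [-0.0117  0.0115] -0.0001 zmax 0.0494
0.02 763 n mid [-0.0116  0.0116] -0.0 zmax 0.0494
0.04 830 n mid [-0.0116  0.0116] 0.0 zmax 0.0495
0.06 1659 n mid [-0.031   0.0308] -0.0001 zmax 0.0493
0.08 820 n mid [-0.0123  0.0118] -0.0002 zmax 0.0495
t 3.85 pos [ 0.4371 -0.2906  0.146 ] yawy -0.6935 shift [-0.0118  0.0037  0.114 ] turn [-0.003   0.0024  0.0125] rows>= 1.8353771355932536
```

Call:
{"op": "send_rows", "data": {
  "moves": [
    [1,-0.005,0.002,0.03,0,0,0.01],
    [1,-0.005,0.002,0.06,0,0,0.01],
    [1,-0.005,0.002,0.075,0,0,0.01],
    [1,-0.005,0.002,0.075,0,0,0.01],
    [1,-0.005,0.002,0.075,0,0,0.01]
  ]
}}

```text
t: 4.47
tool_pos: [0.4393, -0.2943, 0.0743]
tcp_rot: [2.846, 1.327, 0.002]
force: [0.1, -0.7, 0.7]
gripper_width: 1.001
```

Run:
```python
from h import *
plan(.4293,-.3046,.032,-.71); print(ctrl.read_state()['joint_vel'].round(3))
```

```text
t 4.47 pos [ 0.4393 -0.2943  0.0743] yawy -0.698 shift [-0.0143 -0.0011  0.0423] turn [ 0.0018 -0.0007  0.012 ] rows>= 0.7142659090829515
[ 0.002 -0.008  0.009 -0.006 -0.001 -0.     0.001]
```

Call:
{"op": "send_rows", "data": {
  "moves": [
    [1,-0.014,-0.001,0.02,0,0,0.012],
    [1,-0.014,-0.001,0.038,0,0,0.012],
    [1,-0.014,-0.001,0.042,0,0,0.012],
    [1,-0.014,-0.001,0.042,0,0,0.012],
    [1,-0.014,-0.001,0.042,0,0,0.012]
  ],
  "squeeze": 25
}}

```text
t: 5.1
tool_pos: [0.4291, -0.3044, 0.0318]
tcp_rot: [2.855, 1.31, 0.001]
force: [0.1, -0.5, -0.7]
gripper_width: 0.999
```

Run:
```python
from h import *
plan(.4293,-.3046,.032,-.71)
```

```text
t 5.1 pos [ 0.4291 -0.3044  0.0318] yawy -0.7104 shift [-0.      0.0002 -0.0002] turn [ 0.0011 -0.0004 -0.0004] rows>= 0.006404277931421765
```

Spot on. Closing the fingers.

Call:
{"op": "send_rows", "data": {
  "moves": [
    [0.1,0,0,0,0,0,0],
    [0.1,0,0,0,0,0,0],
    [0.1,0,0,0,0,0,0],
    [0.1,0,0,0,0,0,0],
    [0.1,0,0,0,0,0,0]
  ],
  "squeeze": 25
}}

```text
t: 5.72
tool_pos: [0.4288, -0.3047, 0.0315]
tcp_rot: [2.855, 1.309, 0.001]
force: [0.4, -1.3, 1.3]
gripper_width: 0.269
```

Run:
```python
from h import *
plan(.4293,-.3046,.18,-.71)
```

```text
t 5.72 pos [ 0.4288 -0.3047  0.0315] yawy -0.711 shift [ 0.0004  0.0005 -0.1485] turn [ 0.001  -0.0001 -0.001 ] rows>= 2.37559817252052
```

Call:
{"op": "send_rows", "data": {
  "moves": [
    [0.1,0,0,-0.03,0,0,0],
    [0.1,0,0,-0.07,0,0,0],
    [0.1,0,0,-0.11,0,0,0],
    [0.1,0,0,-0.14,0,0,0],
    [0.1,0,0,-0.14,0,0,0]
  ]
}}

```text
t: 6.35
tool_pos: [0.4297, -0.3053, 0.1734]
tcp_rot: [2.853, 1.308, 0.006]
force: [0.1, -0.2, -0.9]
gripper_width: 0.27
```

Run:
```python
from h import *
print(ctrl.read_state()['gripper_width']);plan(.49,-.13,.18,-.4);plan(.546,.028,.17,-.069)
```

```text
0.2698105128910255
t 6.35 pos [ 0.4297 -0.3053  0.1734] yawy -0.7111 shift [ 0.1722 -0.0687 -0.0066] turn [ 0.0047 -0.0014 -0.3111] rows>= 2.9681015609168817
t 6.35 pos [ 0.4297 -0.3053  0.1734] yawy -0.7111 shift [ 0.3284 -0.1294  0.0035] turn [ 4.900e-03 -6.000e-04 -6.421e-01] rows>= 5.6484775920113135
```

Call:
{"op": "send_rows", "data": {
  "moves": [
    [0.1,0.04,-0.016,0,0,0,-0.08],
    [0.1,0.09,-0.036,0,0,0,-0.18],
    [0.1,0.14,-0.056,0,0,0,-0.28],
    [0.1,0.19,-0.076,0,0,0,-0.38],
    [0.1,0.24,-0.095,0,0,0,-0.48]
  ]
}}

```text
t: 6.98
tool_pos: [0.5118, -0.0586, 0.1696]
tcp_rot: [-2.458, -1.954, 0.004]
force: [0.9, -0.3, -0.6]
gripper_width: 0.272
```

Run:
```python
from h import *
print(ctrl.read_state()['gripper_width']);plan(.546,.028,.12,-.069)
```

```text
0.27191867936016706
t 6.97 pos [ 0.5118 -0.0586  0.1696] yawy -0.2275 shift [0.0921 0.0139 0.0495] turn [-0.0031  0.0003 -0.1585] rows>= 1.6872428936529018
```

Call:
{"op": "send_rows", "data": {
  "moves": [
    [0.1,0.04,0.007,0.02,0,0,-0.08],
    [0.1,0.08,0.014,0.045,0,0,-0.158],
    [0.1,0.085,0.014,0.05,0,0,-0.158],
    [0.1,0.085,0.014,0.05,0,0,-0.158],
    [0.1,0.085,0.014,0.05,0,0,-0.158]
  ]
}}

```text
t: 7.6
tool_pos: [0.5456, 0.017, 0.1213]
tcp_rot: [2.304, 2.135, -0.001]
force: [1.2, -0.2, -0.8]
gripper_width: 0.272
```

Run:
```python
from h import *
s,M=tool()
d=ctrl.get_image('wrist'); save(d['img'],'w4.png'); W=cloud(d,M@d['tool_from_camera']); np.savez('w4.npz',W=W,img=d['img'])
x,y,z=W[...,0],W[...,1],W[...,2]
for lo,hi in [(.085,.14),(.045,.058)]:
    m=(abs(x-.55)<.02)&(y<.15)&(y>-.15)&(z>lo)&(z<hi)
    P=W[m]
    for y0 in np.arange(-.14,.15,.02):
        q=P[(P[:,1]>y0)&(P[:,1]<y0+.02)]
        if len(q)>30: print(lo,round(y0,3),len(q),'xmid',((q[:,0].min()+q[:,0].max())/2).round(4),'w',np.ptp(q[:,0]).round(4),'line',(.0693*(y0+.01)+.5443).round(4),'zmax',np.percentile(q[:,2],98).round(4),'ymax',q[:,1].max().round(4))
print(s['gripper_width']);plan(.546,.028,.12,-.069)
```

```text
0.085 -0.04 69 xmid 0.5423 w 0.0237 line 0.5422 zmax 0.1364 ymax -0.02
0.085 -0.02 1672 xmid 0.5431 w 0.025 line 0.5436 zmax 0.139 ymax -0.0
0.085 0.0 2083 xmid 0.5447 w 0.0253 line 0.545 zmax 0.1392 ymax 0.02
0.085 0.02 3435 xmid 0.55 w 0.0399 line 0.5464 zmax 0.1393 ymax 0.04
0.085 0.04 2653 xmid 0.5479 w 0.025 line 0.5478 zmax 0.1391 ymax 0.06
0.085 0.06 3118 xmid 0.5494 w 0.0254 line 0.5492 zmax 0.1392 ymax 0.08
0.085 0.08 3697 xmid 0.5509 w 0.0249 line 0.5505 zmax 0.1392 ymax 0.1
0.085 0.1 3642 xmid 0.552 w 0.0247 line 0.5519 zmax 0.1392 ymax 0.1179
0.045 0.12 640 xmid 0.5534 w 0.021 line 0.5533 zmax 0.0539 ymax 0.14
0.045 0.14 801 xmid 0.5541 w 0.0221 line 0.5547 zmax 0.0538 ymax 0.15
0.27165913254265484
t 7.65 pos [0.5459 0.017  0.1217] yawy -0.0764 shift [ 0.011  -0.0008  0.0017] turn [ 0.0005  0.0005 -0.0074] rows>= 0.1785351558435952
```

View pics/w4.png

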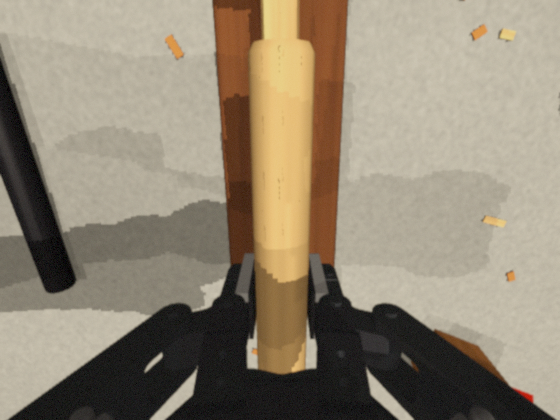

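The rod hangs over the rail within 0.5 mm, with its nose at pixel (282,42). Lowering it.

Call:
{"op": "send_rows", "data": {
  "moves": [
    [0.1,0.01,0,0.02,0,0,-0.006],
    [0.1,0.01,0,0.04,0,0,-0.006],
    [0.1,0.01,0,0.055,0,0,-0.006],
    [0.1,0.01,0,0.062,0,0,-0.006],
    [0.1,0.01,0,0.063,0,0,-0.006]
  ]
}}

```text
t: 8.28
tool_pos: [0.5466, 0.0286, 0.0577]
tcp_rot: [-2.295, -2.145, 0.002]
force: [0.3, 0.1, -1.0]
gripper_width: 0.269
```

Run:
```python
from h import *
s,M=tool();print(s['force'],s['gripper_width']);plan(.5464,.0285,.0575,-.069)
```

```text
[ 0.32064962  0.11993732 -1.02980425] 0.2686910551392959
t 8.28 pos [0.5466 0.0286 0.0577] yawy -0.0675 shift [-0.0001 -0.0002  0.0002] turn [-0.0009  0.0005  0.0015] rows>= 0.009890926862455397
```

Call:
{"op": "send_rows", "data": {
  "moves": [
    [0.33,0,0,0,0,0,0],
    [0.4,0,0,0,0,0,0],
    [0.6,0,0,0,0,0,0],
    [0.7,0,0,0,0,0,0],
    [0.7,0,0,0,0,0,0]
  ]
}}

```text
t: 8.9
tool_pos: [0.5468, 0.029, 0.0584]
tcp_rot: [2.294, 2.146, 0.0]
force: [-0.3, 0.1, 0.1]
gripper_width: 0.697
```

Call:
{"op": "send_rows", "data": {
  "moves": [
    [0.7,0,0,-0.03,0,0,0],
    [0.7,0,0,-0.06,0,0,0],
    [0.7,-0.03,0,-0.075,0,0,0],
    [0.7,-0.06,0,-0.075,0,0,0],
    [0.7,-0.065,0,-0.075,0,0,0]
  ]
}}

```text
t: 9.52
tool_pos: [0.5421, -0.0387, 0.1337]
tcp_rot: [2.299, 2.14, -0.0]
force: [0.6, 0.6, -0.2]
gripper_width: 0.698
```

```bash
cat > look.py <<'E'
from h import *
import sys
s,M=tool()
d=ctrl.get_image('wrist'); save(d['img'],sys.argv[1]+'.png'); W=cloud(d,M@d['tool_from_camera'])
x,y,z=W[...,0],W[...,1],W[...,2]
m=(abs(x-.55)<.025)&(y<.30)&(y>-.2)&(z>.045)&(z<.1)
P=W[m]
for y0 in np.arange(-.18,.28,.02):
        q=P[(P[:,1]>y0)&(P[:,1]<y0+.02)]
        if len(q)>30: print(round(y0,3),len(q),'xmid',((q[:,0].min()+q[:,0].max())/2).round(4),'w',np.ptp(q[:,0]).round(4),'line',(.0693*(y0+.01)+.5443).round(4),'zmax',np.percentile(q[:,2],98).round(4),'ymin/max',q[:,1].min().round(4),q[:,1][q[:,2]>.065].max(initial=-9).round(4))
print(s['gripper_width'],s['force'],s['q'].round(2));plan(.5463-.0049,.0282-.07,.0575,-.069)
E
python3 look.py w5
```

```text
-0.08 396 xmid 0.5403 w 0.0238 line 0.5394 zmax 0.075 ymin/max -0.0707 -0.06
-0.06 933 xmid 0.541 w 0.0242 line 0.5408 zmax 0.0753 ymin/max -0.06 -0.04
-0.04 1006 xmid 0.5425 w 0.025 line 0.5422 zmax 0.0753 ymin/max -0.04 -0.02
-0.02 1129 xmid 0.5435 w 0.025 line 0.5436 zmax 0.0752 ymin/max -0.02 -0.0
-0.0 1230 xmid 0.5449 w 0.024 line 0.545 zmax 0.0753 ymin/max 0.0 0.02
0.02 1380 xmid 0.5464 w 0.0246 line 0.5464 zmax 0.0753 ymin/max 0.02 0.04
0.04 1510 xmid 0.5478 w 0.0252 line 0.5478 zmax 0.0754 ymin/max 0.04 0.06
0.06 1710 xmid 0.5489 w 0.0249 line 0.5492 zmax 0.0753 ymin/max 0.06 0.08
0.08 1163 xmid 0.5503 w 0.0249 line 0.5505 zmax 0.0754 ymin/max 0.08 0.0948
0.6981393971423314 [ 0.55445278  0.61237059 -0.21285532] [-0.54  0.36  0.62  1.97 -0.27  0.89  0.16]
t 9.57 pos [ 0.5421 -0.0377  0.1333] yawy -0.0705 shift [-0.0041 -0.0004  0.0758] turn [-0.      0.0003 -0.0015] rows>= 1.215308077622968
```

View pics/w5.png

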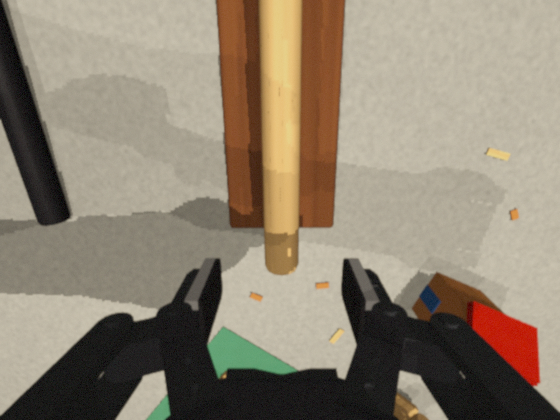

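The rod lies in the groove: top at 75.3 mm, on the rail line, rear end at pixel (282,270), y ≈ -0.071. Now I grasp it about 66 mm behind its middle.

Call:
{"op": "send_rows", "data": {
  "moves": [
    [0.7,0,0,0.03,0,0,0],
    [0.7,0,0,0.06,0,0,0],
    [0.7,0,0,0.074,0,0,0],
    [0.7,0,0,0.075,0,0,0],
    [0.7,0,0,0.075,0,0,0]
  ],
  "squeeze": 20
}}

```text
t: 10.2
tool_pos: [0.5433, -0.0356, 0.059]
tcp_rot: [2.294, 2.146, 0.002]
force: [-0.1, -1.1, 0.5]
gripper_width: 0.7
```

Call:
{"op": "send_rows", "data": {
  "moves": [
    [0.45,0,0,0,0,0,0],
    [0.3,0,0,0,0,0,0],
    [0.15,0,0,0,0,0,0],
    [0.15,0,0,0,0,0,0],
    [0.15,0,0,0,0,0,0]
  ],
  "squeeze": 20
}}

```text
t: 10.82
tool_pos: [0.5429, -0.0359, 0.059]
tcp_rot: [2.294, 2.146, 0.001]
force: [-0.6, -0.0, 5.7]
gripper_width: 0.276
```

Run:
```python
from h import *
s,M=tool();print(s['force'],s['gripper_width']);plan(.5443+.0693*.07,.07,.058,-.069)
```

```text
[-0.64374858 -0.03392425  5.74289852] 0.2761097770568757
t 10.82 pos [ 0.5429 -0.0359  0.059 ] yawy -0.067 shift [ 0.106  -0.0009  0.0011] turn [ 0.0008 -0.0005  0.002 ] rows>= 1.696738002667085
```

Call:
{"op": "send_rows", "data": {
  "moves": [
    [0.15,0.008,0,-0.0005,0,0,0],
    [0.15,0.024,0,-0.0005,0,0,0],
    [0.15,0.04,0,-0.0005,0,0,-0.001],
    [0.15,0.056,-0.0005,-0.0005,0,0,-0.001],
    [0.15,0.07,-0.0005,-0.0005,0,0,-0.001]
  ]
}}

```text
t: 11.45
tool_pos: [0.5471, 0.0359, 0.0589]
tcp_rot: [2.292, 2.148, 0.001]
force: [0.1, -1.9, 2.8]
gripper_width: 0.274
```

```bash
python3 look.py w6 | tail -14
python3 - <<'E'
from h import *
s,M=tool();print(s['force'],s['gripper_width']);plan(.5443+.0693*.09,.09,.0585,-.069)
E
```

```text
-0.04 238 xmid 0.5429 w 0.0216 line 0.5422 zmax 0.0534 ymin/max -0.0284 -9.0
-0.02 98 xmid 0.5431 w 0.0212 line 0.5436 zmax 0.0537 ymin/max -0.02 -9.0
-0.0 1446 xmid 0.5452 w 0.0245 line 0.545 zmax 0.0751 ymin/max 0.0001 0.02
0.02 2689 xmid 0.5537 w 0.0426 line 0.5464 zmax 0.0915 ymin/max 0.02 0.04
0.04 6159 xmid 0.55 w 0.05 line 0.5478 zmax 0.0992 ymin/max 0.04 0.06
0.06 2611 xmid 0.549 w 0.0249 line 0.5492 zmax 0.0754 ymin/max 0.06 0.08
0.08 3092 xmid 0.5501 w 0.025 line 0.5505 zmax 0.0755 ymin/max 0.08 0.1
0.1 3635 xmid 0.5515 w 0.025 line 0.5519 zmax 0.0755 ymin/max 0.1 0.12
0.12 4362 xmid 0.5526 w 0.0249 line 0.5533 zmax 0.0756 ymin/max 0.12 0.14
0.14 1837 xmid 0.5535 w 0.0242 line 0.5547 zmax 0.0756 ymin/max 0.14 0.1497
0.27367759638159767 [ 0.07590583 -1.89416052  2.84104015] [-0.6   0.49  0.55  1.99 -0.37  0.75  0.1 ]
t 11.5 pos [0.5473 0.0383 0.0588] yawy -0.0619 shift [-0.0803 -0.0009  0.0012] turn [ 0.0006 -0.0019  0.0071] rows>= 1.2858178168839043
[-0.61945217 -0.48622581  4.31570645] 0.2714331251551844
t 11.5 pos [0.5473 0.0383 0.0588] yawy -0.0619 shift [0.0518 0.     0.0004] turn [ 0.0006 -0.0019  0.0071] rows>= 0.8282712906089041
```

View pics/w6.png

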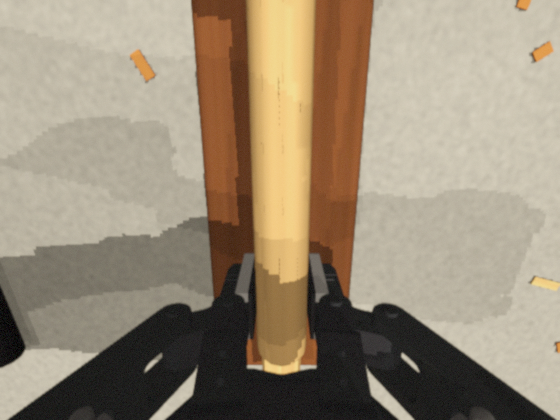

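The rod sits between the pads with its nose past ring 1. It is yawed by 0.007 rad, so I'll correct that while sliding.

Call:
{"op": "send_rows", "data": {
  "moves": [
    [0.15,0.002,0,-0.0002,0,0,0.007],
    [0.15,0.01,0,-0.0002,0,0,0.007],
    [0.15,0.02,0,-0.0002,0,0,0.008],
    [0.15,0.03,0,-0.0002,0,0,0.008],
    [0.15,0.04,0,-0.0002,0,0,0.008]
  ]
}}

```text
t: 12.12
tool_pos: [0.5495, 0.0746, 0.059]
tcp_rot: [2.302, 2.138, 0.0]
force: [1.8, -1.2, 2.1]
gripper_width: 0.271
```

Run:
```python
from h import *
s,M=tool();print(s['force'],s['gripper_width']);plan(.5443+.0693*.093,.093,.0587,-.069)
```

```text
[ 1.79361913 -1.21120008  2.08543157] 0.2707693708733571
t 12.12 pos [0.5495 0.0746 0.059 ] yawy -0.074 shift [ 0.0184 -0.0001  0.0003] turn [ 0.0003 -0.     -0.005 ] rows>= 0.2944914428946332
```

Call:
{"op": "send_rows", "data": {
  "moves": [
    [0.15,0.003,0,0,0,0,-0.004],
    [0.15,0.007,0,0,0,0,-0.004],
    [0.15,0.01,0,0,0,0,-0.004],
    [0.15,0.013,0,0,0,0,-0.004],
    [0.15,0.013,0,0,0,0,-0.004]
  ]
}}

```text
t: 12.75
tool_pos: [0.5503, 0.0874, 0.059]
tcp_rot: [-2.297, -2.142, -0.001]
force: [0.2, 0.3, 1.3]
gripper_width: 0.273
```

Call:
{"op": "send_rows", "data": {
  "moves": [
    [0.15,0.001,0,0,0,0,0],
    [0.15,0.002,0,0,0,0,0],
    [0.15,0.003,0,0,0,0,0],
    [0.15,0.004,0,0,0,0,0],
    [0.15,0.004,0,0,0,0,0]
  ]
}}

```text
t: 13.38
tool_pos: [0.5506, 0.0911, 0.059]
tcp_rot: [-2.298, -2.142, -0.0]
force: [0.9, -1.5, 0.8]
gripper_width: 0.273
```

Run:
```python
from h import *
s,M=tool();print(s['force'],s['gripper_width']);plan(.5443+.0693*.093,.093,.0587,-.069)
d=ctrl.get_image('top'); save(cv2.resize(d['img'][150:210,150:300],None,fx=5,fy=5,interpolation=cv2.INTER_CUBIC),'t1.png')
d=ctrl.get_image('scene'); save(cv2.resize(d['img'][160:260,280:430],None,fx=5,fy=5,interpolation=cv2.INTER_CUBIC),'s1.png')
```

```text
[ 0.94826251 -1.45965371  0.79844628] 0.27307672717452086
t 13.38 pos [0.5506 0.0911 0.059 ] yawy -0.0698 shift [0.0019 0.     0.0003] turn [ 0.     -0.0002 -0.0008] rows>= 0.03075576544901571
```

View pics/s1.png

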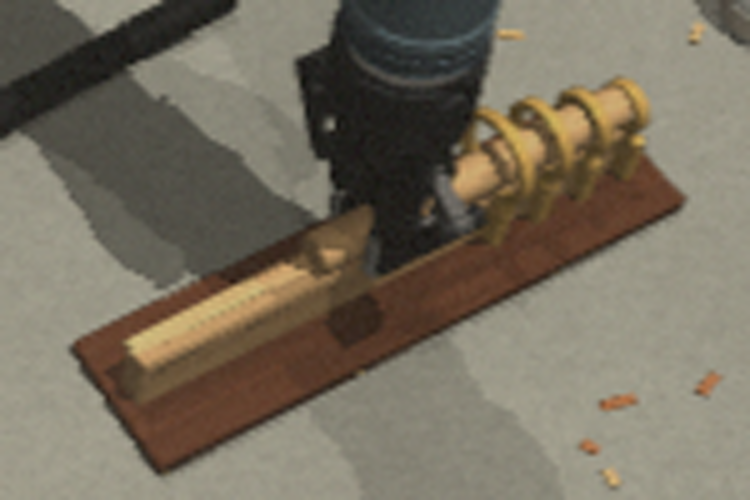

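The nose is very near ring 4 (about (625,105) in the crop). I'll creep on in 1 mm rows, watching the y force.

Call:
{"op": "send_rows", "data": {
  "moves": [
    [0.15,0.001,0,0,0,0,0],
    [0.15,0.002,0,0,0,0,0],
    [0.15,0.003,0,0,0,0,0],
    [0.15,0.003,0,0,0,0,0],
    [0.15,0.003,0,0,0,0,0]
  ]
}}

```text
t: 14.1
tool_pos: [0.5506, 0.0926, 0.059]
tcp_rot: [2.298, 2.141, -0.002]
force: [0.5, -4.3, 2.8]
gripper_width: 0.272
```

Call:
{"op": "send_rows", "data": {
  "moves": [
    [0.15,0.001,0,0,0,0,0],
    [0.15,0.002,0,0,0,0,0],
    [0.15,0.002,0,0,0,0,0],
    [0.15,0.002,0,0,0,0,0],
    [0.15,0.002,0,0,0,0,0]
  ]
}}

```text
t: 14.72
tool_pos: [0.5507, 0.0927, 0.059]
tcp_rot: [2.298, 2.139, -0.004]
force: [-0.7, -7.8, 3.1]
gripper_width: 0.276
```

The y force rises to -7.8 N with no further motion, so the nose is against the ring. I'll relax, open, and lift.

Call:
{"op": "send_rows", "data": {
  "moves": [
    [0.15,-0.002,0,0,0,0,0],
    [0.15,-0.003,0,0,0,0,0],
    [0.33,-0.003,0,0,0,0,0],
    [0.5,-0.003,0,0,0,0,0],
    [0.7,-0.003,0,0,0,0,0]
  ]
}}

```text
t: 15.35
tool_pos: [0.5503, 0.0944, 0.0587]
tcp_rot: [-2.295, -2.143, -0.0]
force: [-0.0, 0.4, -0.7]
gripper_width: 0.683
```

Call:
{"op": "send_rows", "data": {
  "moves": [
    [0.7,0,0,0,0,0,0],
    [0.7,0,0,-0.02,0,0,0],
    [0.7,0,0,-0.06,0,0,0],
    [0.7,-0.02,0,-0.1,0,0,0],
    [0.7,-0.05,0,-0.12,0,0,0]
  ]
}}

```text
t: 15.98
tool_pos: [0.5492, 0.0437, 0.183]
tcp_rot: [2.294, 2.143, 0.009]
force: [0.3, 0.6, 0.1]
gripper_width: 0.698
```

Call:
{"op": "send_rows", "data": {
  "moves": [
    [0.7,-0.02,0,-0.02,0,0,0],
    [0.7,-0.04,0,-0.02,0,0,0],
    [0.7,-0.04,0,-0.02,0,0,0],
    [0.7,-0.04,0,-0.02,0,0,0],
    [0.7,-0.04,0,-0.02,0,0,0]
  ]
}}

```text
t: 16.6
tool_pos: [0.5439, 0.0046, 0.1979]
tcp_rot: [-2.294, -2.144, 0.002]
force: [0.0, 0.3, 0.0]
gripper_width: 0.696
```

```bash
sed -i 's/^print(s.*plan.*$/print(s["t"],s["tool_pos"],s["force"])/' look.py; python3 look.py w7
python3 - <<'E'
from h import *
d=ctrl.get_image('scene'); save(cv2.resize(d['img'][160:260,280:430],None,fx=5,fy=5,interpolation=cv2.INTER_CUBIC),'s2.png')
E
```

```text
-0.06 243 xmid 0.541 w 0.021 line 0.5408 zmax 0.0538 ymin/max -0.0527 -9.0
-0.04 442 xmid 0.5425 w 0.0222 line 0.5422 zmax 0.0537 ymin/max -0.0399 -9.0
-0.02 465 xmid 0.5438 w 0.0217 line 0.5436 zmax 0.0539 ymin/max -0.02 -9.0
-0.0 497 xmid 0.5451 w 0.0212 line 0.545 zmax 0.054 ymin/max 0.0 -9.0
0.02 525 xmid 0.5467 w 0.0222 line 0.5464 zmax 0.054 ymin/max 0.0201 -9.0
0.04 522 xmid 0.5482 w 0.0232 line 0.5478 zmax 0.0737 ymin/max 0.04 0.06
0.06 773 xmid 0.5494 w 0.0248 line 0.5492 zmax 0.0754 ymin/max 0.06 0.08
0.08 851 xmid 0.5506 w 0.0243 line 0.5505 zmax 0.0754 ymin/max 0.08 0.1
0.1 909 xmid 0.5515 w 0.0242 line 0.5519 zmax 0.0755 ymin/max 0.1 0.12
0.12 992 xmid 0.5532 w 0.0244 line 0.5533 zmax 0.0753 ymin/max 0.12 0.14
0.14 661 xmid 0.554 w 0.024 line 0.5547 zmax 0.0755 ymin/max 0.14 0.1542
16.6 [0.5439011  0.00459719 0.19791228] [0.03210282 0.31023744 0.02191458]
```

View pics/w7.png

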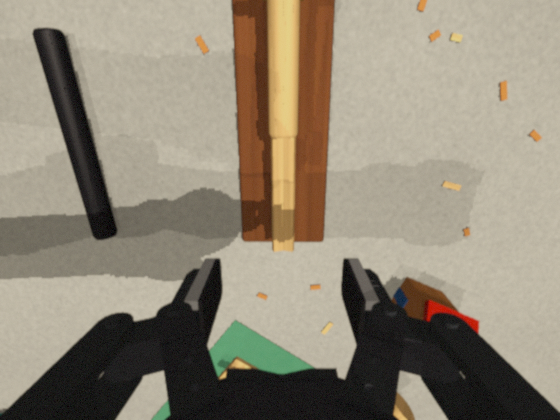

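View pics/s2.png

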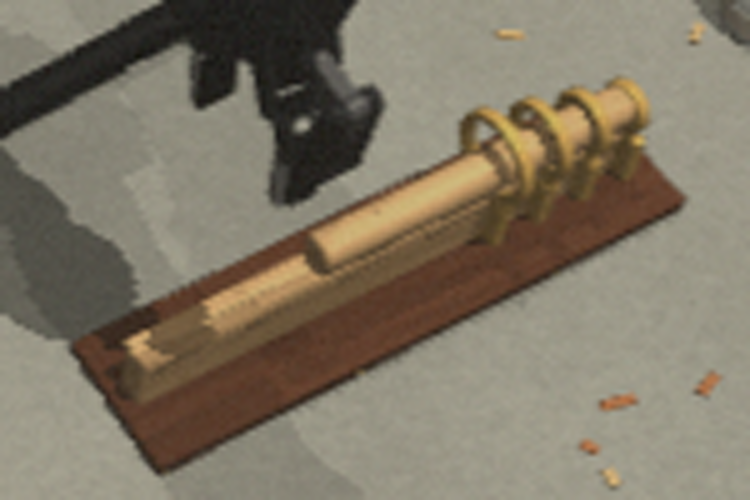

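Run:
```python
from h import *
s,M=tool()
d=ctrl.get_image('wrist'); W=cloud(d,M@d['tool_from_camera'])
z=W[...,2]; v,u=np.mgrid[:420,:560]
m=(abs(u-284)<16)&(v<260)
R_=W[m&(z>.062)]; L=W[m&(z>.045)&(z<.06)&(v>145)]; t=np.array([.0691,.9976]); o=np.array([.5525,.118])
print('rear gauge x',((R_[:,:2]-o)@t).min(),'rail rear',((L[:,:2]-o)@t).min())
for n in ['scene']:
    d=ctrl.get_image(n); W=cloud(d); P=W.reshape(-1,3); g=(P[:,:2]-o)@t; l=(P[:,0]-o[0])*t[1]-(P[:,1]-o[1])*t[0]
    k=(abs(l)<.013)&(P[:,2]>.064)&(P[:,2]<.079); h=np.histogram(g[k],np.arange(-.08,.16,.01)); print(h[0],'min',g[k&(g>-.1)].min(),'max',g[k&(g<.2)].max())
    save(cv2.resize(d['img'][160:220,360:420],None,fx=10,fy=10,interpolation=cv2.INTER_CUBIC),'s3.png')
```

```text
rear gauge x -0.06021607195564045 rail rear -0.17054459484215292
[ 0  2 31 26 28 30 29 27 30 29 26 27 26 24  6 21 20  6 25 18 17 23 24] min -0.060524981826374065 max 0.14809534314473452
```

View pics/s3.png

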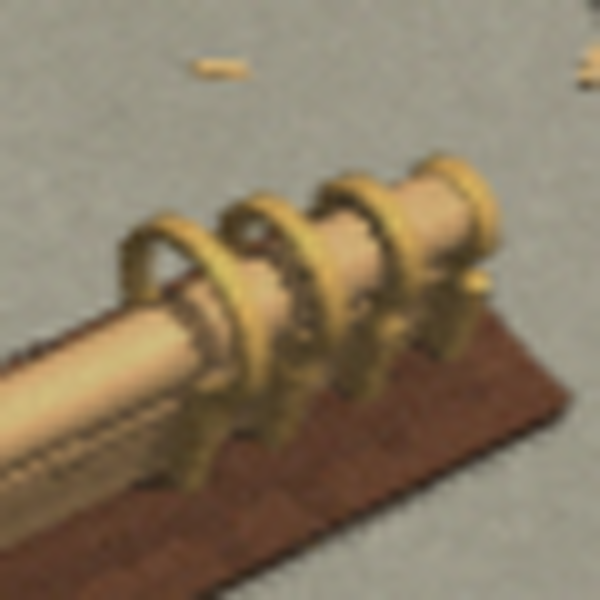

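The rear end is at gauge x = -60.2 mm, so the centre is at about +39.8 mm. The crop shows the rod through three rings, its nose against the fourth at about (455,215), and the arm is clear. Handing in.

```bash
python3 -c "
from h import *
print(ctrl.read_state()['t'],ctrl.job_done())"
```

```text
the job is handed in; nothing more can be done
16.8 None
```

The blank on the mat was the slim 24 mm one, and it now lies in the rail groove through the first three rings, with its nose against the fourth (20 mm) ring. I handed the job in at t = 16.8 s; no verdict is reported.

- **Laying it down:** I took the blank from its cradle by the middle, laid it on the rail behind the largest ring and let go. Its centre was then at gauge x ≈ -89 mm.
- **Sliding it:** I gripped it again about 66 mm behind its middle at 20 N and slid it forward until it stopped. The force along the rail rose to about 8 N with no further motion. Then I eased off, opened the fingers and withdrew.
- **Position at the end:** The rear end measured -60.2 mm by the wrist camera and -60.5 mm by the scene camera, so the centre is at about +40 mm as specified. The blank is within about 0.7 mm of the rail line, and its top is 75.4 mm above the table (about 75 mm expected).
- **Clear of contact:** The arm is well away from everything, with forces near zero.
- **Not checked:** I did not measure the other blanks, the wax jar or the cottage again at the end. The tool's path stayed clear of them.
- **Disagreements:** The top and scene cameras differed by about 6 mm on where the blank lay at first, and the wrist camera settled it. While sliding, the blank turned about 0.007 rad off the rail, and I corrected that before the third ring.

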